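# Clear the power module and hold its heat sink just above it

### The arm

A 6-joint arm with a two-finger parallel gripper is mounted at the origin on the work surface. World frame = base frame: x ahead of the robot, y to its left, z up, the work surface at z = 0. Lengths are in m, angles in rad, forces in N, time in s.
With the tool pointing down it reaches from about 0.15 to 0.775 m from the base axis. Payload 6.1 kg.
Tool frame: the origin (TCP) lies midway between the tips of the shut fingers; the grasp point (between the pads) lies 19 mm behind it (ctrl.pinch_z is the distance from the TCP to the grasp point, in m); z points along the fingers, y is the line along which they close (so a half turn about z gives the same grasp; the last joint's range is limited). The gripper opens to 85 mm and grips with 20 to 120 N. Pads are 22 mm wide; open, the fingers measure 114 mm over their backs; the gripper's body (76 mm by 85 mm) begins 54 mm behind the grasp point. The pads swing forward as they close: fully open they stand 13 mm farther back than shut.
Start: joints at [-1.335, 0.126, -0.04, 1.405, 0, 1.571], TCP at [0.123, -0.51, 0.231] pointing down, gripper open.
Joint ranges: [-2.72, 2.72], [-0.95, 1.95], [-1.27, 1.35], [-1.78, 2.02], [-1.46, 1.47], [-3.14, 3.14]. Speed limits (rad/s): [2.39, 2.39, 3.01, 3.14, 3.14, 3.14].

### API

Orientations are given as a unit quaternion [x, y, z, w].
In Python, from station import ctrl gives the robot as it stands.
- The arm moves only by the tool jog_arm, never from a script. Its argument "commands" is a list that holds one entry, the list of rows, each a list of 7 numbers: the opening, from -1 (shut) to 1 (fully open), then the shift along the tool's x, y, z in cm, then the turn, a rotation vector about the tool's x, y, z in rad. A call has 1 to 20 rows; each row is the pose to reach, as a shift and turn from the pose commanded when the call began, along the tool's axes at that moment; what a row does not reach only later rows make up. A row lasts 1/12 s, in which the tool goes at most 41.7 mm and 7.16 degrees, less where a joint would pass 70% of its speed; a pose out of reach is approached as far as the arm can. A call with a gripper value outside its range is refused whole. The fingers move at their own pace and stop on an object; "newtons" is the grip in N (left out, the last holds). Time passes only in rows, so rows that repeat a pose let the fingers close. It gives the time, the measured TCP pose, the force, the opening and the grip force at its end, in the units of the state.
- ctrl.get_obs(): the state, without advancing time (a new reading comes with each control period).
- ctrl.read_camera(name): name is "scene" or "top"; returns the picture (420x560x3 uint8, red, green, blue); there is no depth.
- ctrl.get_calibration(name): a dict with "fx", "fy", "cx", "cy" (pixels), "T" (4x4, takes a point from camera to world coordinates). Camera axes: x right, y down, z forward; pixel columns grow to the right and rows downward; lengths in m; the calibration is good to about 2 mm. A picture is of the moment at which its call begins. get_calibration takes no time and is no camera call.
- ctrl.job_done(): hands the job in; it is judged then, once.
The state is a dict: "clock": time; "qpos": joint angles; "qd": joint speeds; "joint_torque": joint torques, N m; "ee_pos": TCP position; "orientation": TCP orientation; "wrist_force": force on the tool from outside, world axes, zero at the start; "ft_torque": the same for the moment, N m; "width": finger opening in m; "grasp_force": force on a finger pad.
Only numpy, scipy, OpenCV 4.12 (cv2) and the standard library are available. Lean on these libraries where they do the work, as an engineer would, in place of code of your own. Each camera call takes 0.05 s, during which the arm holds its last target. There are 200 camera calls.

### The job

A screwdriver was left lying on the power module in the middle of the circuit board: lay it flat in the wide empty bay of the tool tray, lengthwise and with its handle at the same end as the handles of the two slim screwdrivers there, and let go of it. Then take the finned heat sink, carry it over the parts standing about without disturbing any of them, and hold it level about 10 mm above the module, centred over it with their long sides lined up, never letting it touch the board or anything on it. Do not set it down: the job finishes with the gripper still holding it there.

Things in the scene. Friction and masses are not known exactly. Their poses are not given: they have to be found in the camera images.
- board: green circuit board, fixed, 200 (x) x 176 (y) mm; origin at the centre of its underside on the bench, z up; board surface 14 mm up. Along each long side of the module in its middle stand three black capacitors, 26 mm in diameter, tops 59 mm above the bench, centres at y = -68 and +68 mm, x = -50, 0, +50 mm. Off the module's ends only low parts, up to 21 mm above the bench.
- module_top (a point): centre of the power module's top: a flat grey block with a bare metal top in the middle of the board, 84 (x) x 52 (y) mm, top 28 mm above the bench; axes as the board's: x along the module's long sides, z up
- heatsink: loose aluminium heat sink, 0.17 to 0.34 kg: base 84 (x) x 52 (y) x 8 mm, five upright fins along x, 76 mm long, tops 42 mm above the underside. The fin block is 40 mm wide in y: grip its flat outer faces, 8 to 42 mm above the underside. Origin: centre of the underside, z up. Starts flat on the bench left or right of the board. Same either way round.
- driver: screwdriver that starts on the module, black, 170 mm long: eight-sided handle 22 mm across flats, from x = -70 to +20 mm, steel shaft 7 mm thick to the tip at x = +100 mm. Origin on the handle's underside (as it lies at the start), 20 mm behind the handle's front end; x along the tool to the tip, at the start roughly away from the robot.
- driver_grip (a point): point on the screwdriver's axis inside the handle, 11 mm above driver's origin, near the centre of mass: a good place to grip
- driver_tip (a point): tip of that screwdriver's shaft, on its axis
- tray: open metal tool tray, fixed, 220 (x) x 136 (y) mm, on the other side of the board from the heat sink. Origin: centre of its underside, z up. Floor 4 mm, walls 4 mm thick, 14 mm high. A wall along x, as high, at y = +14 mm parts the wide empty bay (y -64 to +12 mm) from a narrow one with two slim screwdrivers, handles at the -x end (near the robot), tips at +x.
- tray_bay (a point): centre of the floor of the wide empty bay, 4 mm above the bench; axes as the tray's
- slim_driver_a: slim screwdriver lying in the tray's narrow bay, 150 mm long, handle 14 mm thick, loose; x to its tip; leave alone
- slim_driver_b: the other slim screwdriver in the narrow bay, alike; leave alone
- spare_cap_a: loose spare capacitor standing upright left of the board, 30 mm in diameter, 68 mm high; origin at the centre of its underside; leave alone
- spare_cap_b: the same, right of the board; leave alone
- spool: loose solder spool, 56 mm in diameter, 38 mm high, beyond the board; origin under its centre; leave alone
- screw_pot: loose clear cup, 60 mm in diameter, 45 mm high, beyond the board; origin under its centre; leave alone
- transformer: loose small transformer, 50 x 46 x 44 mm, copper winding, beyond the board at the right; origin under its centre; leave alone
- meter: loose hand multimeter lying on its back, 150 x 78 x 46 mm, beyond the board at the left; origin under its centre; leave alone
Not all that is in view belongs to the job. Leave any black or green look-alike of the heatsink alone.

How it is judged:
On the way, in this order (a step that is already met when the one before it is completed fails the run):
1. the screwdriver lies flat in the tray's wide bay, lengthwise, handle at the same end as the others', let go (y of driver_grip in the frame of tray between -0.064 and 0.01 m and z of driver_grip in the frame of tray between 0.005 and 0.022 m and z of driver_tip in the frame of tray between 0.003 and 0.024 m and x of driver_tip in the frame of tray between 0.04 and 0.112 m and angle between the x axis of driver and the x axis of tray, either way round below 0.22 rad and contact force between driver and the fingers below 0.1 N and linear speed of driver below 0.03 m/s), for 0.2 s.
2. the heat sink hovers level, centred and lined up just above the module (z of heatsink in the frame of module_top between 0.003 and 0.02 m and horizontal distance between heatsink and module_top below 0.008 m and angle between the x axis of heatsink and the x axis of module_top, either way round below 0.14 rad and angle between heatsink's own z axis and vertical below 0.12 rad and contact force between heatsink and board below 0.1 N and contact force between heatsink and the fingers above 0.5 N and linear speed of heatsink below 0.03 m/s), for 0.3 s.
At the end, for the whole second after the job is handed in: Screwdriver released on the wide bay's floor, within 0.22 rad of lengthwise, tip at the tray's +x end; heat sink held still, underside 3 to 20 mm above the module, centres within 8 mm, long sides within 0.14 rad, level within 0.12 rad, not touching the board (all of step 1 and all of step 2); the arm keeps its last pose, push and grip.
It fails at once if the heat sink touches the board or a part on it (contact force between heatsink and board above 0.5 N).
It fails at once if a bystander is moved by more than 25 mm or knocked over (distance of any of spare_cap_a, spare_cap_b, spool, screw_pot, transformer, meter, slim_driver_a, slim_driver_b from where it was at the start of the episode above 0.025 m or angle between any of spare_cap_a, spare_cap_b, spool, screw_pot, transformer, meter's own z axis and vertical above 0.4 rad).
It also fails if it takes over 67 s, if anything falls off the work surface, if the arm or the gripper's body presses on something with over 40 N, if the wrist force passes 120 N, or if a joint passes its speed limit or range.

## Working session

There is one attempt and no reset: what is moved stays moved. The work goes in short steps, Python scripts to look and compute and a tool call to move; the robot and the scene stay as the last step left them, time stands still between calls to the robot, and variables do not carry over. Pictures are saved under pics/ and viewed, at most 10 in all, crops included, and the job is handed in when it is done.

Besides the shell and the picture viewer there is one more tool, called as name(argument=value, ...), one argument or row to a line, values as JSON. jog_arm: Moves the arm, as the interface text tells. Its arguments: {"type":"object","properties":{"commands":{"type":"array","items":{"type":"array","items":{"type":"array","items":{"type":"number"}}}},"newtons":{"type":"number"}},"required":["commands"]}

```bash
mkdir -p pics; ls
python3 - <<'E'
from station import ctrl
import cv2,numpy as np
np.set_printoptions(precision=4,suppress=True)
for n in("top","scene"):
    im=ctrl.read_camera(n); cv2.imwrite(f"pics/{n}0.png",im[:,:,::-1]); 
    c=ctrl.get_calibration(n); print(n,c)
print(ctrl.get_obs())
E
```

```text
pics
top {'fx': 438.53537847797253, 'fy': 438.53537847797253, 'cx': 282.2581924583727, 'cy': 214.0126636905928, 'T': array([[-0.0078, -0.9839,  0.1783,  0.4207],
       [-1.    ,  0.0078, -0.0011,  0.0601],
       [-0.0003, -0.1783, -0.984 ,  1.186 ],
       [ 0.    ,  0.    ,  0.    ,  1.    ]])}
scene {'fx': 539.8885811569812, 'fy': 539.8885811569812, 'cx': 274.4566635867893, 'cy': 208.87519333490104, 'T': array([[ 0.3899,  0.5434, -0.7435,  1.6053],
       [ 0.9208, -0.2232,  0.3198, -0.3561],
       [ 0.0078, -0.8093, -0.5874,  0.8696],
       [ 0.    ,  0.    ,  0.    ,  1.    ]])}
{'clock': 0.1, 'qpos': array([-1.335 ,  0.1263, -0.0405,  1.4054, -0.    ,  1.5708]), 'qd': array([-0.0004, -0.001 ,  0.0029, -0.0005,  0.0034,  0.0009]), 'joint_torque': array([  0.0003, -43.6902,  35.3607,   0.0136,  -0.    ,   0.    ]), 'ee_pos': array([ 0.1226, -0.5101,  0.2306]), 'orientation': array([ 0.9931,  0.1176, -0.0001, -0.0007]), 'wrist_force': array([ 0.3743, -0.8212,  0.0554]), 'ft_torque': array([ 0.0185, -0.0027,  0.0379]), 'grasp_force': 0.0, 'width': 0.08536595362447348}
```

View pics/top0.png

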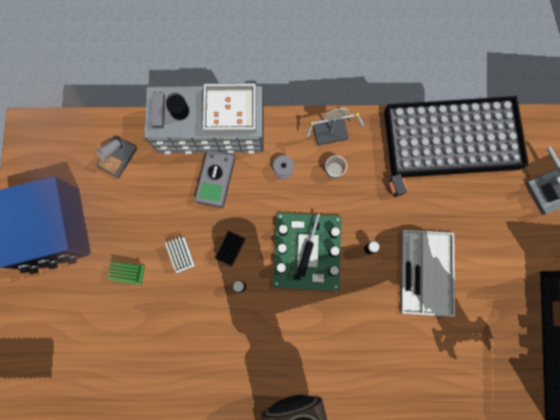

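View pics/scene0.png

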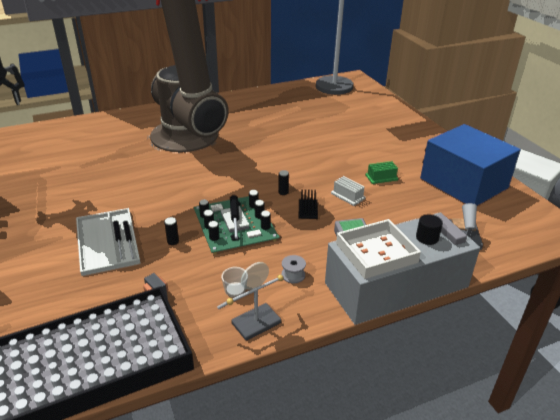

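Candidates for the heat sink, in the top view: silver finned (180,253), black (230,248) and green (125,273). The bare-aluminium one at (180,253) fits; black and green are look-alikes. I'll confirm this in an enlarged crop.

```bash
cat > h.py <<'E'
from station import ctrl
import cv2,numpy as np
np.set_printoptions(precision=4,suppress=True)
def px2w(n,uv,z):
    c=ctrl.get_calibration(n);T=c["T"]
    d=T[:3,:3]@np.array([(uv[0]-c["cx"])/c["fx"],(uv[1]-c["cy"])/c["fy"],1])
    return T[:3,3]+d*(z-T[2,3])/d[2]
def w2px(n,p):
    c=ctrl.get_calibration(n);T=c["T"]
    q=T[:3,:3].T@(np.asarray(p)-T[:3,3]); return np.array([c["fx"]*q[0]/q[2]+c["cx"],c["fy"]*q[1]/q[2]+c["cy"]])
E
python3 - <<'E'
import cv2,numpy as np
a=cv2.imread("pics/top0.png")
def cr(x0,y0,w,h,s): return cv2.resize(a[y0:y0+h,x0:x0+w],None,fx=s,fy=s,interpolation=cv2.INTER_CUBIC)
A=cr(265,205,80,90,6)   #480x540
B=cr(155,225,50,54,6)   #300x324
cv=np.zeros((600,800,3),np.uint8); cv[:540,:480]=A; cv[:324,485:785]=B
C=cr(395,225,70,96,2.8); cv[330:330+C.shape[0],485:485+C.shape[1]]=C
cv2.imwrite("pics/crop1.png",cv)
E
```

```text
(no output)
```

View pics/crop1.png

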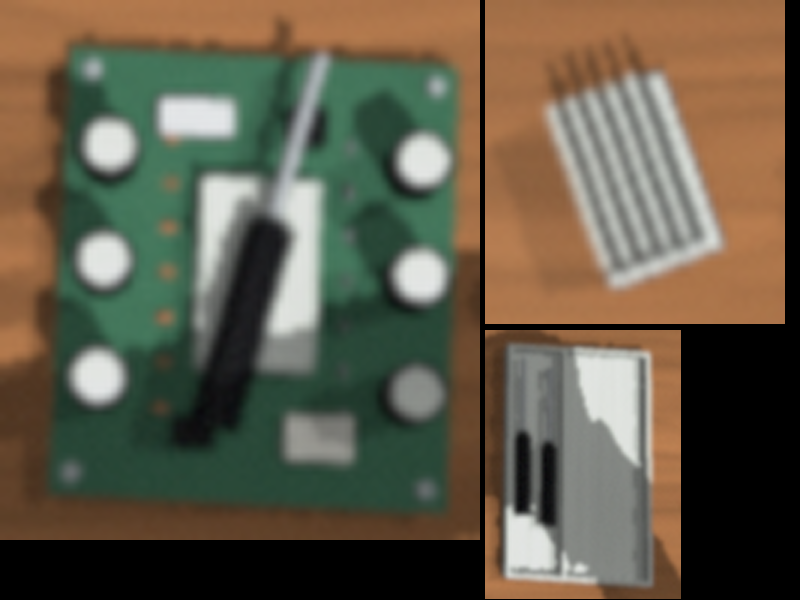

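The crop confirms it: the silver one has five bright fins on an aluminium base of the right proportions (corners at crop (547,103), (662,72), (722,247), (612,290)). The driver's tip is at crop (323,55), its handle front at (270,225) and rear near (220,425). The slim handles are at the near end of the tray. Next I'll fit the poses.

```bash
cat > m.py <<'E'
from h import *
from scipy.optimize import least_squares,minimize
def C(p,o,s,off=(0,0)): return [(p[0]-off[0]+.5)/s-.5+o[0],(p[1]-off[1]+.5)/s-.5+o[1]]
b=lambda *p:C(p,(265,205),6)
def fit(name,loc,pix,x0):
    f=lambda q:np.concatenate([w2px("top",[q[0]+np.cos(q[2])*l[0]-np.sin(q[2])*l[1],q[1]+np.sin(q[2])*l[0]+np.cos(q[2])*l[1],l[2]])-p for l,p in zip(loc,pix)])
    r=least_squares(f,x0); print(name,r.x,"rms px",np.sqrt(np.mean(r.fun**2))); return r.x
if __name__=="__main__":
    caps=[(50,68),(0,68),(-50,68),(50,-68),(0,-68),(-50,-68)]
    pc=[b(109,143),b(103,260),b(97,377),b(423,160),b(420,276),b(414,393)]
    lc=[(x/1e3,y/1e3,.059) for x,y in caps]
    fit("caps",lc,pc,[.45,0,0])
    lb=[(.1,.088,.014),(.1,-.088,.014),(-.1,-.088,.014),(-.1,.088,.014)]; pb=[b(70,43),b(458,65),b(445,512),b(50,493)]
    fit("board",lb,pb,[.45,0,0])
    lm=[(.042,.026,.028),(.042,-.026,.028),(-.042,-.026,.028),(-.042,.026,.028)]; pm=[b(200,175),b(325,180),b(315,372),b(192,368)]
    fit("module",lm,pm,[.45,0,0])
    fit("all",lc+lb+lm,pc+pb+pm,[.45,0,0])
    t=lambda *p:C(p,(395,225),2.8,(485,330))
    fit("tray",[(.11,.068,.014),(.11,-.068,.014),(-.11,-.068,.014),(-.11,.068,.014)],[t(506,346),t(651,351),t(652,585),t(505,578)],[.45,-.2,0])
    fit("driver",[(.1,0,.039),(.02,0,.041),(-.07,0,.039)],[b(323,55),b(272,225),b(220,425)],[.45,0,0])
    # heat sink silhouette
    im=cv2.cvtColor(cv2.imread("pics/top0.png"),cv2.COLOR_BGR2HSV)
    X0,Y0,W,H,S=155,232,50,46,8
    hs=cv2.resize(im[Y0:Y0+H,X0:X0+W],None,fx=S,fy=S,interpolation=cv2.INTER_CUBIC)
    m=((hs[...,1]<75)&(hs[...,2]>90)).astype(np.uint8)
    m=cv2.morphologyEx(m,cv2.MORPH_CLOSE,np.ones((25,25)))
    n,l,st,_=cv2.connectedComponentsWithStats(m);m=(l==1+np.argmax(st[1:,4])).astype(np.uint8)
    print(cv2.minAreaRect(np.argwhere(m)[:,::-1].astype(np.float32)))
    P=np.array([(x,y,z) for z in(0,.008) for x in(.042,-.042) for y in(.026,-.026)]+[(x,y,.042) for x in(.038,-.038) for y in(.02,-.02)])
    def cost(q):
        c,s=np.cos(q[2]*.1),np.sin(q[2]*.1)
        uv=np.array([w2px("top",[q[0]*.01+c*p[0]-s*p[1],q[1]*.01+s*p[0]+c*p[1],p[2]]) for p in P])
        uv=((uv-[X0,Y0]+.5)*S-.5)
        k=np.zeros_like(m);cv2.fillConvexPoly(k,cv2.convexHull(np.round(uv).astype(np.int32)),1)
        return (k^m).sum()/m.sum()
    c=px2w("top",(180,253),.02)
    best=min((minimize(cost,[c[0]*100,c[1]*100,a*10],method="Nelder-Mead",options=dict(initial_simplex=np.array([c[0]*100,c[1]*100,a*10])+np.array([[0,0,0],[1,0,0],[0,1,0],[0,0,1]]))) for a in(.15,.3,.45)),key=lambda r:r.fun)
    print("heatsink",best.x*[.01,.01,.1],best.fun)
    for nme,uv,z in[("capa",(239,286),.068),("capb",(373,247),.068),("black",(230,248),.02)]: print(nme,px2w("top",uv,z))
E
python3 m.py
```

```text
caps [ 0.5324 -0.007  -0.0605] rms px 0.12162997332505808
board [ 0.5336 -0.0073 -0.057 ] rms px 0.28007989621239404
module [ 0.533  -0.0075 -0.059 ] rms px 0.4167504324210537
all [ 0.5329 -0.0072 -0.0583] rms px 0.31935955174024006
tray [ 0.4732 -0.3267 -0.0623] rms px 0.4439270276371924
driver [ 0.5333 -0.0085 -0.2883] rms px 0.22606969871242272
((199.4794921875, 181.0523223876953), (268.1172790527344, 172.2598876953125), 70.22392272949219)Traceback (most recent call last):
  File "m.py", line 37, in <module>
    best=min((minimize(cost,[c[0]*100,c[1]*100,a*10],method="Nelder-Mead",options=dict(initial_simplex=np.array([c[0]*100,c[1]*100,a*10])+np.array([[0,0,0],[1,0,0],[0,1,0],[0,0,1]]))) for a in(.15,.3,.45)),key=lambda r:r.fun)
  File "m.py", line 37, in <genexpr>
    best=min((minimize(cost,[c[0]*100,c[1]*100,a*10],method="Nelder-Mead",options=dict(initial_simplex=np.array([c[0]*100,c[1]*100,a*10])+np.array([[0,0,0],[1,0,0],[0,1,0],[0,0,1]]))) for a in(.15,.3,.45)),key=lambda r:r.fun)
              ~~~~~~~~^^^^^^^^^^^^^^^^^^^^^^^^^^^^^^^^^^^^^^^^^^^^^^^^^^^^^^^^^^^^^^^^^^^^^^^^^^^^^^^^^^^^^^^^^^^^^^^^^^^^^^^^^^^^^^^^^^^^^^^^^^^^^^^^^^^^^^^^^^^^^^^^^^^^^^^^^^^^^^^^^
    res = _minimize_neldermead(fun, x0, args, callback, bounds=bounds,
                               **options)
    fsim[k] = func(sim[k])
              ~~~~^^^^^^^^
    fx = function(np.copy(x), *(wrapper_args + args))
  File "m.py", line 32, in cost
    uv=np.array([w2px("top",[q[0]*.01+c*p[0]-s*p[1],q[1]*.01+s*p[0]+c*p[1],p[2]]) for p in P])
                 ~~~~^^^^^^^^^^^^^^^^^^^^^^^^^^^^^^^^^^^^^^^^^^^^^^^^^^^^^^^^^^^^
  File "h.py", line 9, in w2px
    c=ctrl.get_calibration(n);T=c["T"]
ValueError: time passes only in moves, steps and waits
```

```bash
cat >> h.py <<'E'
_cal={n:ctrl.get_calibration(n) for n in("top","scene")}
E
sed -i '0,/_cal/s/c=ctrl.get_calibration(n);/c=_cal[n];/; s/c=ctrl.get_calibration(n);/c=_cal[n];/' h.py; python3 m.py | tail -5
```

```text
((199.4794921875, 181.0523223876953), (268.1172790527344, 172.2598876953125), 70.22392272949219)
heatsink [0.5259 0.3347 0.3716] 0.04164516346175421
capa [0.4401 0.1691 0.068 ]
capb [ 0.5358 -0.1725  0.068 ]
black [0.5411 0.1987 0.02  ]
```

jog_arm(
  commands=[
    [[0,4,-3,0,0,0,-0.1],[0,8,-6,0,0,0,-0.2],[0,12,-9,0,0,0,-0.3],[0,16,-12,0,0,0,-0.4],[0,20,-15,0,0,0,-0.4],[0,26,-20,0,0,0,-0.4],[0,26,-20,0,0,0,-0.4],[0,26,-20,0,0,0,-0.4]],
  ],
  newtons=40,
)

```text
clock: 0.77
ee_pos: [0.3295, -0.253, 0.2312]
orientation: [0.95, 0.313, 0.0, -0.0]
wrist_force: [-0.2, -1.1, -0.6]
width: 0.0428
grasp_force: 0.0
```

```bash
cat > go.py <<'E'
# usage: go.py x y z yaw : prints tool-frame shift (cm) and turn about tool z
import sys
from h import *
from scipy.spatial.transform import Rotation as R
o=ctrl.get_obs();r=R.from_quat(o["orientation"]);x=r.as_matrix()[:,0]
t=np.array([float(v) for v in sys.argv[1:4]]);psi=np.arctan2(x[1],x[0])
T=R.from_euler("z",float(sys.argv[4]))*R.from_quat([1,0,0,0])
print("q",o["qpos"],"pos",o["ee_pos"],"psi",psi,"w",o["width"],"grip",o["grasp_force"],"t",o["clock"])
print("shift cm",r.inv().apply(t-o["ee_pos"])*100,"turn",(r.inv()*T).as_rotvec())
E
python3 go.py .533 -.0085 .15 2.854;python3 go.py .533 -.0085 .15 -.288
```

```text
q [-0.6552 -0.0809 -0.252   1.3998  0.0003  1.8503] pos [ 0.3295 -0.253   0.2312] psi 0.6361002342213653 w 0.04279441478059925 grip 0.0 t 0.7667
shift cm [30.8983 -7.5793  8.1243] turn [ 0.0002 -0.0003 -2.2179]
q [-0.6552 -0.0809 -0.252   1.3998  0.0003  1.8503] pos [ 0.3295 -0.253   0.2312] psi 0.6361002342213653 w 0.04279441478059925 grip 0.0 t 0.7667
shift cm [30.8983 -7.5793  8.1243] turn [-0.0003 -0.0001  0.9241]
```

jog_arm(
  commands=[
    [[0,4,-1,0,0,0,-0.12],[0,8,-2,0,0,0,-0.24],[0,12,-3,0,0,0,-0.36],[0,16,-4,0,0,0,-0.48],[0,20,-5,0,0,0,-0.6],[0,24,-6,0,0,0,-0.72],[0,28,-7,0,0,0,-0.84],[0,30.9,-7.6,0,0,0,-0.96],[0,30.9,-7.6,1,0,0,-1.08],[0,30.9,-7.6,2,0,0,-1.2],[0,30.9,-7.6,3,0,0,-1.32],[0,30.9,-7.6,4,0,0,-1.44],[0,30.9,-7.6,5,0,0,-1.56],[0,30.9,-7.6,6,0,0,-1.68],[0,30.9,-7.6,7,0,0,-1.8],[0,30.9,-7.6,8,0,0,-1.92],[0,30.9,-7.6,8.1,0,0,-2.04],[0,30.9,-7.6,8.1,0,0,-2.16],[0,30.9,-7.6,8.1,0,0,-2.218],[0,30.9,-7.6,8.1,0,0,-2.218]],
  ],
)

```text
clock: 2.43
ee_pos: [0.5319, -0.0106, 0.1498]
orientation: [0.143, 0.99, -0.0, -0.001]
wrist_force: [-0.2, -0.1, -0.6]
width: 0.0424
grasp_force: 0.0
```

```bash
python3 go.py .533 -.0085 .031 2.854
```

```text
q [-0.0199  0.1519 -0.188   1.2321 -0.      0.2664] pos [ 0.5319 -0.0106  0.1498] psi 2.855212195349779 w 0.04242852865349166 grip 0.0 t 2.4333
shift cm [-0.0601  0.2375 11.8767] turn [-0.0003 -0.0011  0.0012]
```

jog_arm(
  commands=[
    [[0,0,0.2,2,0,0,0],[0,0,0.2,4,0,0,0],[0,0,0.2,6,0,0,0],[0,0,0.2,8,0,0,0],[0,0,0.2,9.5,0,0,0],[0,0,0.2,10.5,0,0,0],[0,0,0.2,11.2,0,0,0],[0,0,0.2,11.7,0,0,0],[0,0,0.2,11.8,0,0,0],[0,0,0.2,11.8,0,0,0]],
  ],
)

```text
clock: 3.27
ee_pos: [0.533, -0.0087, 0.0326]
orientation: [0.144, 0.99, 0.0, 0.0]
wrist_force: [0.3, 0.4, -0.1]
width: 0.0426
grasp_force: 0.0
```

```bash
python3 - <<'E'
from h import *
a=ctrl.read_camera("top")[200:300,255:355,::-1];b=ctrl.read_camera("scene")[170:270,180:300,::-1]
cv2.imwrite("pics/g1.png",np.hstack([cv2.resize(a,(400,400),interpolation=cv2.INTER_CUBIC),cv2.resize(b,(400,400*100//120),interpolation=cv2.INTER_CUBIC).copy() if 0 else cv2.resize(b,(400,400),interpolation=cv2.INTER_CUBIC)]))
E
python3 go.py .533 -.0085 .031 2.854
```

```text
q [-0.0163  0.2161 -0.376   0.9775  0.      0.2717] pos [ 0.5334 -0.0087  0.0331] psi 2.8536333934825877 w 0.04272420760668643 grip 0.0 t 3.3667
shift cm [0.0426 0.0072 0.2087] turn [ 0.0004  0.0012 -0.0004]
```

View pics/g1.png

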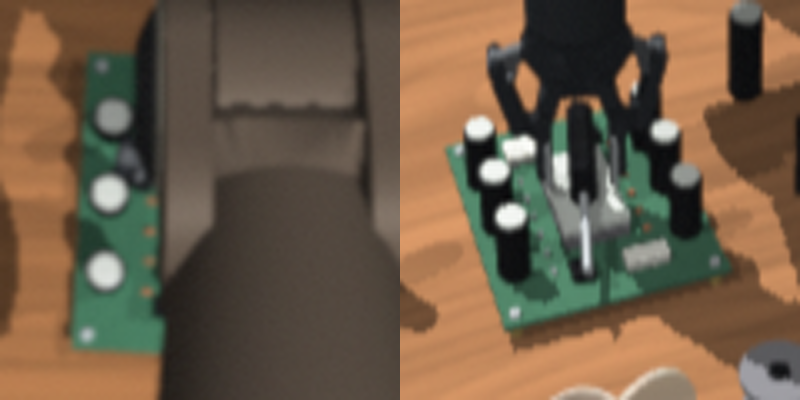

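The fingers straddle the handle (handle at right-half (580,140), pads at (545,165) and (615,155)), clear of the capacitors. I'll lower 1 mm, close and lift.

jog_arm(
  commands=[
    [[-0.2,0,0,0.1,0,0,0],[-1,0,0,0.1,0,0,0],[-1,0,0,0.1,0,0,0],[-1,0,0,0.1,0,0,0],[-1,0,0,0.1,0,0,0],[-1,0,0,0.1,0,0,0],[-1,0,0,0.1,0,0,0],[-1,0,0,-0.5,0,0,0],[-1,0,0,-1.5,0,0,0],[-1,0,0,-3,0,0,0],[-1,0,0,-5,0,0,0],[-1,0,0,-7,0,0,0],[-1,0,0,-9,0,0,0],[-1,0,0,-11,0,0,0],[-1,0,0,-12,0,0,0],[-1,0,0,-12,0,0,0]],
  ],
  newtons=60,
)

```text
clock: 4.7
ee_pos: [0.5341, -0.0087, 0.1551]
orientation: [0.143, 0.99, 0.0, 0.002]
wrist_force: [-0.4, 0.0, -1.2]
width: 0.0198
grasp_force: 58.8
```

```bash
python3 go.py .4566 -.3517 .152 3.079
```

```text
q [-0.0163  0.1499 -0.1785  1.2381 -0.      0.2715] pos [ 0.5341 -0.0087  0.1551] psi 2.8538018951537785 w 0.019803082897991535 grip 58.75087237916887 t 4.7
shift cm [ -2.2991 -35.0895   0.2832] turn [ 0.0007  0.0043 -0.2252]
```

jog_arm(
  commands=[
    [[-1,-0.1,-1,0,0,0,-0.02],[-1,-0.2,-3,0,0,0,-0.04],[-1,-0.4,-6,0,0,0,-0.06],[-1,-0.6,-9,0,0,0,-0.08],[-1,-0.8,-12,0,0,0,-0.1],[-1,-1,-15,0,0,0,-0.12],[-1,-1.2,-18,0,0,0,-0.14],[-1,-1.4,-21,0,0,0,-0.16],[-1,-1.6,-24,0,0,0,-0.18],[-1,-1.8,-27,0,0,0,-0.2],[-1,-2,-30,0,0,0,-0.22],[-1,-2.2,-32,0,0,0,-0.225],[-1,-2.3,-33.5,0,0,0,-0.225],[-1,-2.3,-34.5,0,0,0,-0.225],[-1,-2.3,-35.1,0,0,0,-0.225],[-1,-2.3,-35.1,0,0,0,-0.225],[-1,-2.3,-35.1,0,0,0,-0.225],[-1,-2.3,-35.1,0,0,0,-0.225]],
  ],
)

```text
clock: 6.2
ee_pos: [0.4555, -0.3508, 0.1523]
orientation: [0.031, 1.0, 0.0, -0.0]
wrist_force: [0.4, -1.1, -0.8]
width: 0.0204
grasp_force: 58.8
```

```bash
python3 - <<'E'
from h import *
a=ctrl.read_camera("top")[200:340,370:510,::-1];b=ctrl.read_camera("scene")[130:290,40:200,::-1]
cv2.imwrite("pics/g2.png",np.hstack([cv2.resize(x,(400,400),interpolation=cv2.INTER_CUBIC) for x in(a,b)]))
E
python3 go.py .4566 -.3517 .008 3.079
```

```text
q [-0.6564  0.2303 -0.0862  1.2543  0.0002 -0.5949] pos [ 0.4556 -0.3509  0.1525] psi 3.0800774733110683 w 0.020391640456815945 grip 58.81038559600711 t 6.3
shift cm [-0.1055 -0.0749 14.446 ] turn [0.0001 0.0002 0.0011]
```

View pics/g2.png

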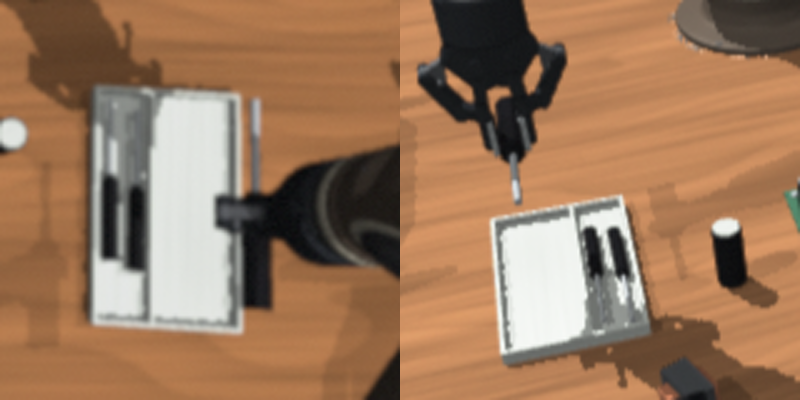

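The driver is held level and lengthwise, with its handle towards the robot (top crop: tip (256,100), rear end (258,305)). I'll check those pixels against the expected position.

Run:
```python
from h import *
for p in[(256,100),(258,305)]: print(px2w("top",(370+p[0]*.35,200+p[1]*.35),.16))
```

```text
[ 0.5531 -0.3587  0.16  ]
[ 0.3876 -0.3471  0.16  ]
```

jog_arm(
  commands=[
    [[-1,0,0,2,0,0,0],[-1,0,0,5,0,0,0],[-1,0,0,8,0,0,0],[-1,0,0,10.5,0,0,0],[-1,0,0,12.3,0,0,0],[-1,0,0,13.3,0,0,0],[-1,0,0,13.8,0,0,0],[-1,0,0,14.1,0,0,0],[-1,0,0,14.3,0,0,0],[-1,0,0,14.3,0,0,0],[-1,0,0,14.3,0,0,0]],
  ],
)

```text
clock: 7.22
ee_pos: [0.4558, -0.3522, 0.0104]
orientation: [0.031, 1.0, -0.0, 0.001]
wrist_force: [-0.3, -1.3, -1.5]
width: 0.0201
grasp_force: 58.8
```

jog_arm(
  commands=[
    [[-1,0,0,0.1,0,0,0],[-1,0,0,0.2,0,0,0],[-0.4,0,0,0.2,0,0,0],[-0.25,0,0,0.2,0,0,0],[-0.25,0,0,0.2,0,0,0],[-0.25,0,0,0.2,0,0,0],[-0.25,0,0,0.2,0,0,0],[-0.25,0,0,-1,0,0,0],[-0.25,0,0,-3,0,0,0],[-0.25,0,0,-6,0,0,0],[-0.25,0,0,-10,0,0,0],[-0.25,0,0,-14,0,0,0],[-0.25,0,0,-18,0,0,0],[-0.25,0,0,-21,0,0,0],[0,0,0,-21,0,0,0]],
  ],
)

```text
clock: 8.47
ee_pos: [0.4572, -0.3533, 0.2269]
orientation: [0.031, 0.999, -0.003, 0.004]
wrist_force: [-0.5, 0.5, 0.9]
width: 0.0423
grasp_force: 0.0
```

```bash
python3 go.py .526 .335 .22 3.502
```

```text
q [-0.6579  0.2177  0.0607  1.403   0.     -0.5951] pos [ 0.4572 -0.3533  0.2269] psi 3.0787929884430283 w 0.04226473627955951 grip 0.0 t 8.4667
shift cm [-2.5428 69.1292  0.2907] turn [-0.0079  0.0076 -0.4232]
```

jog_arm(
  commands=[
    [[0,-0.1,3,0,0,0,-0.03],[0,-0.3,7,0,0,0,-0.06],[0,-0.4,11,0,0,0,-0.09],[0,-0.6,15,0,0,0,-0.12],[0,-0.7,19,0,0,0,-0.15],[0,-0.8,23,0,0,0,-0.18],[0,-1,27,0,0,0,-0.21],[0,-1.1,31,0,0,0,-0.24],[0.2,-1.3,35,0,0,0,-0.27],[0.4,-1.4,39,0,0,0,-0.3],[0.6,-1.6,43,0,0,0,-0.33],[0.7,-1.7,47,0,0,0,-0.36],[0.7,-1.9,51,0,0,0,-0.39],[0.7,-2,55,0,0,0,-0.42],[0.7,-2.2,59,0,0,0,-0.423],[0.7,-2.4,63,0,0,0,-0.423],[0.7,-2.5,67,0,0,0,-0.423],[0.7,-2.5,69.1,0.3,0,0,-0.423],[0.7,-2.5,69.1,0.3,0,0,-0.423],[0.7,-2.5,69.1,0.3,0,0,-0.423]],
  ],
)

```text
clock: 10.13
ee_pos: [0.523, 0.3372, 0.215]
orientation: [-0.18, 0.984, -0.0, -0.001]
wrist_force: [-0.5, -0.7, -0.0]
width: 0.0727
grasp_force: 0.0
```

```bash
python3 - <<'E'
from h import *
A=ctrl.read_camera("top")[...,::-1];B=ctrl.read_camera("scene")[...,::-1]
L=[A[215:335,385:505],A[190:310,120:240],B[190:310,60:180],B[120:240,290:410]]
L=[cv2.resize(x,(300,300),interpolation=cv2.INTER_CUBIC) for x in L]
cv2.imwrite("pics/g3.png",np.vstack([np.hstack(L[:2]),np.hstack(L[2:])]))
E
python3 go.py .526 .335 .012 3.502
```

```text
q [ 0.5703  0.3136  0.1623  1.4203 -0.0003  0.2104] pos [0.5234 0.3356 0.216 ] psi -2.781667275074738 w 0.0726030515142225 grip 0.0 t 10.2333
shift cm [-0.243  -0.139  20.4044] turn [-0.0005 -0.0008 -0.0005]
```

View pics/g3.png

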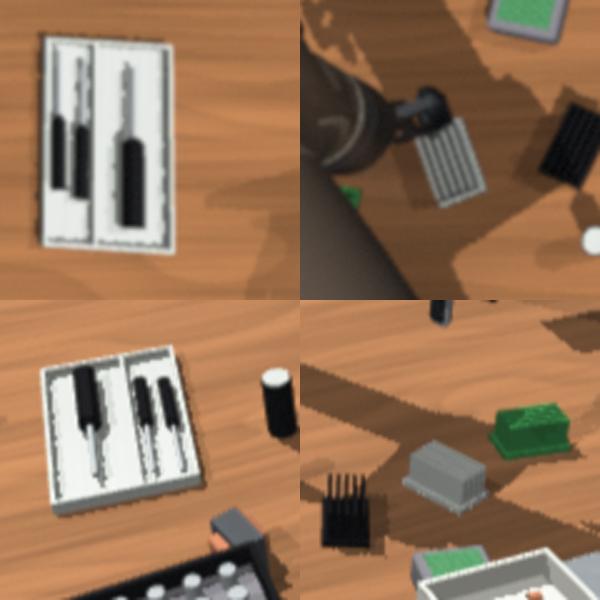

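The driver lies flat in the wide bay with its handle at the same end as the others (tip (127,65), handle end (132,225)). The heat sink is in place, with scene-crop base corners at (403,483), (458,511) and (487,495). I'll cross-check its pose with those.

Run:
```python
from h import *
x,y,a=.5259,.3347,.36
for l in[(.042,.026),(.042,-.026),(-.042,.026),(-.042,-.026)]:
  p=w2px("scene",[x+np.cos(a)*l[0]-np.sin(a)*l[1],y+np.sin(a)*l[0]+np.cos(a)*l[1],.004]); print(l,(p-[290,120])*2.5+[300,300])
for p in[(403,483),(458,511),(487,495)]: print(px2w("scene",((p[0]-300)/2.5+290,(p[1]-300)/2.5+120),.004))
```

```text
(0.042, 0.026) [488.4871 493.2931]
(0.042, -0.026) [458.869  511.5501]
(-0.042, 0.026) [431.6527 463.1654]
(-0.042, -0.026) [401.8999 480.2722]
[0.5011 0.2941 0.004 ]
[0.5731 0.3248 0.004 ]
[0.5583 0.3705 0.004 ]
```

jog_arm(
  commands=[
    [[0.7,-0.2,0,3,0,0,0],[0.7,-0.2,-0.1,6,0,0,0],[0.7,-0.2,-0.1,9,0,0,0],[0.7,-0.2,-0.1,12,0,0,0],[0.7,-0.2,-0.1,14.5,0,0,0],[0.7,-0.2,-0.1,16.5,0,0,0],[0.7,-0.2,-0.1,18,0,0,0],[0.7,-0.2,-0.1,19,0,0,0],[0.7,-0.2,-0.1,19.7,0,0,0],[0.7,-0.2,-0.1,20.1,0,0,0],[0.7,-0.2,-0.1,20.2,0,0,0],[0.7,-0.2,-0.1,20.2,0,0,0],[0.7,-0.2,-0.1,20.2,0,0,0]],
  ],
)

```text
clock: 11.32
ee_pos: [0.5263, 0.3363, 0.0153]
orientation: [-0.179, 0.984, 0.0, 0.001]
wrist_force: [0.5, 0.9, -0.7]
width: 0.0724
grasp_force: 0.0
```

```bash
python3 go.py .526 .335 .013 3.502
```

```text
q [ 0.5686  0.3879 -0.182   0.9994 -0.      0.2085] pos [0.5263 0.3363 0.0153] psi -2.7814843691195534 w 0.07240184744200179 grip 0.0 t 11.3167
shift cm [ 0.0776 -0.1123  0.233 ] turn [ 0.0003  0.0016 -0.0003]
```

jog_arm(
  commands=[
    [[0.3,0.1,-0.1,0.1,0,0,0],[0.1,0.1,-0.1,0.1,0,0,0],[0,0.1,-0.1,0.1,0,0,0],[-0.1,0.1,-0.1,0.1,0,0,0],[-1,0.1,-0.1,0.1,0,0,0],[-1,0.1,-0.1,0.1,0,0,0],[-1,0.1,-0.1,0.1,0,0,0],[-1,0.1,-0.1,0.1,0,0,0],[-1,0.1,-0.1,0.1,0,0,0]],
  ],
  newtons=80,
)

```text
clock: 12.07
ee_pos: [0.5254, 0.3349, 0.014]
orientation: [-0.179, 0.984, 0.0, 0.0]
wrist_force: [-1.1, -0.4, 4.8]
width: 0.0385
grasp_force: 81.1
```

```bash
python3 go.py .526 .335 .013 3.502
```

```text
q [ 0.5676  0.3868 -0.1868  0.9963 -0.0001  0.2072] pos [0.5254 0.3349 0.014 ] psi -2.78128501117555 w 0.03854862166792663 grip 81.14871740341187 t 12.0667
shift cm [-0.0539 -0.0147  0.0965] turn [ 0.0001  0.0009 -0.0001]
```

jog_arm(
  commands=[
    [[-1,0,0,-0.5,0,0,0],[-1,0,0,-1.5,0,0,0],[-1,0,0,-3,0,0,0],[-1,0,0,-5,0,0,0],[-1,0,0,-7.5,0,0,0],[-1,0,0,-10,0,0,0],[-1,0,0,-12.5,0,0,0],[-1,0,0,-14.5,0,0,0],[-1,0,0,-15.5,0,0,0],[-1,0,0,-16,0,0,0],[-1,0,0,-16,0,0,0]],
  ],
)

```text
clock: 12.98
ee_pos: [0.5254, 0.335, 0.174]
orientation: [-0.179, 0.984, 0.0, 0.001]
wrist_force: [0.4, 0.7, -3.1]
width: 0.0386
grasp_force: 80.5
```

```bash
python3 - <<'E'
from h import *
A=ctrl.read_camera("top")[...,::-1];B=ctrl.read_camera("scene")[...,::-1]
L=[A[180:300,110:230],B[80:200,280:400]]
cv2.imwrite("pics/g4.png",np.hstack([cv2.resize(x,(400,400),interpolation=cv2.INTER_CUBIC) for x in L]))
E
python3 go.py .5325 -.0072 .175 3.083
```

```text
q [0.5675 0.3178 0.0717 1.3266 0.     0.2073] pos [0.5247 0.3345 0.1719] psi -2.7813785094931816 w 0.038788528334014555 grip 80.5305540561676 t 13.0833
shift cm [ 11.3156 -32.2506  -0.2732] turn [-0.0008 -0.0018  0.4188]
```

View pics/g4.png

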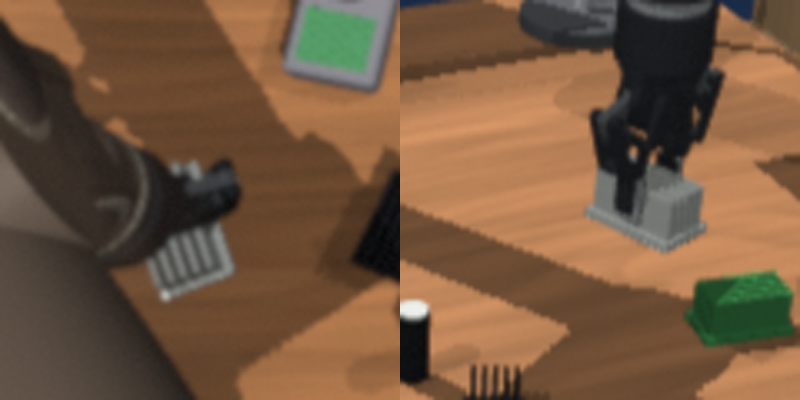

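The heat sink is held level; in the top crop its near base corners are at (165,298) and (232,268). I'll use these to find where its centre sits in the grip.

Run:
```python
from h import *
q=[px2w("top",(110+u*.3,180+v*.3),.164)[:2] for u,v in((165,298),(232,268))]
q+= [px2w("scene",(280+(u-400)*.3,80+v*.3),z)[:2] for u,v,z in((668,249,.158),(705,229,.158),(586,212,.158))]
a=.3602;c,s=np.cos(a),np.sin(a);R=np.array([[c,-s],[s,c]])
for p,l in zip(q,[(-.042,.026),(-.042,-.026),(.042,-.026),(.042,.026),(-.042,-.026)]):
  print(p, "centre off in tool-yaw frame mm",(R.T@(p-[.5250,.3347])-l)*1000)
```

```text
[0.4778 0.3442] centre off in tool-yaw frame mm [ 1.1756 -0.5052]
[0.4982 0.2983] centre off in tool-yaw frame mm [4.1299 1.3971]
[0.5682 0.3326] centre off in tool-yaw frame mm [-2.3209  8.8315]
[0.5519 0.3761] centre off in tool-yaw frame mm [-2.2711  3.2435]
[0.4915 0.3012] centre off in tool-yaw frame mm [-1.1866  6.415 ]
```

jog_arm(
  commands=[
    [[-1,0.3,-1,-0.2,0,0,0.02],[-1,1,-3,-0.3,0,0,0.05],[-1,2,-5.7,-0.3,0,0,0.08],[-1,3,-8.6,-0.3,0,0,0.12],[-1,4,-11.4,-0.3,0,0,0.16],[-1,5,-14.3,-0.3,0,0,0.2],[-1,6,-17.1,-0.3,0,0,0.24],[-1,7,-20,-0.3,0,0,0.28],[-1,8,-22.8,-0.3,0,0,0.32],[-1,9,-25.7,-0.3,0,0,0.36],[-1,10,-28.5,-0.3,0,0,0.39],[-1,10.7,-30.5,-0.3,0,0,0.41],[-1,11.1,-31.6,-0.3,0,0,0.419],[-1,11.3,-32.2,-0.3,0,0,0.419],[-1,11.3,-32.2,-0.3,0,0,0.419],[-1,11.3,-32.2,-0.3,0,0,0.419],[-1,11.3,-32.2,-0.3,0,0,0.419]],
  ],
)

```text
clock: 14.5
ee_pos: [0.5328, -0.0054, 0.1761]
orientation: [0.029, 1.0, 0.0, -0.0]
wrist_force: [0.1, 0.3, -2.0]
width: 0.0388
grasp_force: 80.8
```

```bash
python3 go.py .5325 -.0072 .053 3.083
```

```text
q [-0.0104  0.1462 -0.1367  1.2884  0.0004  0.0471] pos [ 0.5328 -0.0054  0.1761] psi 3.084029366103203 w 0.038756740709759034 grip 80.80185055732727 t 14.5
shift cm [ 0.0169 -0.1819 12.309 ] turn [ 0.0004 -0.0004  0.001 ]
```

jog_arm(
  commands=[
    [[-1,0,-0.1,1,0,0,0],[-1,0,-0.1,2.5,0,0,0],[-1,0,-0.1,4.5,0,0,0],[-1,0,-0.1,6.5,0,0,0],[-1,0,-0.1,8.5,0,0,0],[-1,0,-0.1,10,0,0,0],[-1,0,-0.1,10.7,0,0,0],[-1,0,-0.1,11.1,0,0,0],[-1,0,-0.1,11.1,0,0,0],[-1,0,-0.1,11.1,0,0,0]],
  ],
)

```text
clock: 15.33
ee_pos: [0.5333, -0.0071, 0.0658]
orientation: [0.029, 1.0, 0.0, 0.0]
wrist_force: [-0.6, -0.1, -3.0]
width: 0.0389
grasp_force: 80.8
```

```bash
python3 - <<'E'
from h import *
A=ctrl.read_camera("top")[...,::-1];B=ctrl.read_camera("scene")[...,::-1]
L=[A[200:300,255:355],B[170:270,185:285]]
cv2.imwrite("pics/g5.png",np.hstack([cv2.resize(x,(400,400),interpolation=cv2.INTER_CUBIC) for x in L]))
x,y,a=.5325,-.0072,-.0583
for z in(.028,.050,.058):
 for l in[(.042,.026),(.042,-.026),(-.042,.026),(-.042,-.026)]:
  w=[x+np.cos(a)*l[0]-np.sin(a)*l[1],y+np.sin(a)*l[0]+np.cos(a)*l[1],z]
  print(z,l,"scene",(w2px("scene",w)-[185,170])*4+[400,0],"top",(w2px("top",w)-[255,200])*4)
E
python3 go.py .5325 -.0072 .053 3.083
```

```text
0.028 (0.042, 0.026) scene [656.1442 215.9716] top [173.4343 136.3079]
0.028 (0.042, -0.026) scene [577.5447 232.3412] top [251.5434 140.2176]
0.028 (-0.042, 0.026) scene [618.4552 143.446 ] top [167.8202 263.0216]
0.028 (-0.042, -0.026) scene [542.994  158.3547] top [246.9412 267.0349]
0.05 (0.042, 0.026) scene [655.4537 188.3935] top [174.6426 131.8182]
0.05 (0.042, -0.026) scene [576.0953 204.6269] top [254.2289 135.7999]
0.05 (-0.042, 0.026) scene [617.4549 116.4452] top [168.9369 260.8987]
0.05 (-0.042, -0.026) scene [541.2946 131.2163] top [249.5741 264.988 ]
0.058 (0.042, 0.026) scene [655.1994 178.2353] top [175.0934 130.1432]
0.058 (0.042, -0.026) scene [575.5614 194.4171] top [255.2308 134.1518]
0.058 (-0.042, 0.026) scene [617.0867 106.5053] top [169.3537 260.1065]
0.058 (-0.042, -0.026) scene [540.669  121.2245] top [250.5566 264.2241]
q [-0.0137  0.1923 -0.3275  1.0491  0.      0.0449] pos [ 0.5337 -0.0073  0.0664] psi 3.08304145996562 w 0.03850171298154826 grip 80.77821135520935 t 15.4333
shift cm [0.1182 0.0015 1.3368] turn [0.0001 0.0019 0.    ]
```

View pics/g5.png

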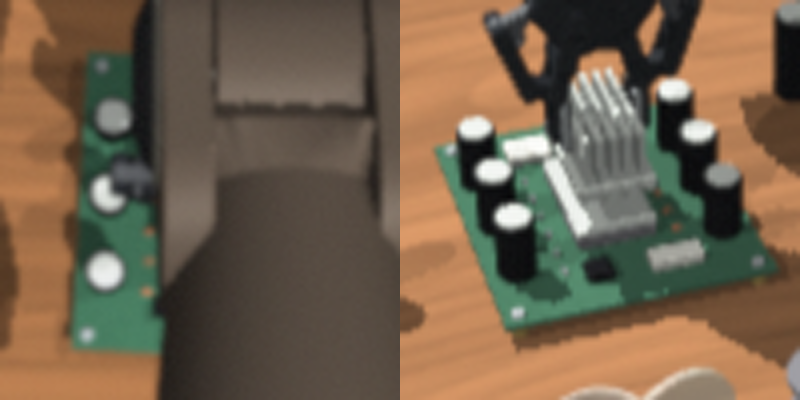

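The heat sink sits square over the module: its front base corner is near (655,186), as predicted, and the module corners (577,235), (656,215) also match. I'll lower it to the hover height.

jog_arm(
  commands=[
    [[-1,0.05,0,0.4,0,0,0],[-1,0.1,0,0.8,0,0,0],[-1,0.1,0,1.1,0,0,0],[-1,0.1,0,1.3,0,0,0],[-1,0.1,0,1.3,0,0,0],[-1,0.1,0,1.3,0,0,0],[-1,0.1,0,1.3,0,0,0],[-1,0.1,0,1.3,0,0,0],[-1,0.1,0,1.3,0,0,0],[-1,0.1,0,1.3,0,0,0],[-1,0.1,0,1.3,0,0,0]],
  ],
)

```text
clock: 16.35
ee_pos: [0.5319, -0.0073, 0.0524]
orientation: [0.029, 1.0, 0.0, 0.0]
wrist_force: [-0.9, -0.1, -2.2]
width: 0.0387
grasp_force: 80.8
```

```bash
python3 - <<'E'
from h import *
B=ctrl.read_camera("scene")[...,::-1]
cv2.imwrite("pics/g6.png",cv2.resize(B[180:255,200:275],(600,600),interpolation=cv2.INTER_CUBIC))
x,y,a=.5325,-.0072,-.0583
for z in(.028,.038,.046):
 for l in[(.042,.026),(.042,-.026)]:
  w=[x+np.cos(a)*l[0]-np.sin(a)*l[1],y+np.sin(a)*l[0]+np.cos(a)*l[1],z]
  print(z,l,(w2px("scene",w)-[200,180])*8)
E
python3 go.py .5325 -.0072 .052 3.083
```

```text
0.028 (0.042, 0.026) [392.2884 351.9432]
0.028 (0.042, -0.026) [235.0894 384.6824]
0.038 (0.042, 0.026) [391.6639 327.0009]
0.038 (0.042, -0.026) [233.7786 359.6183]
0.046 (0.042, 0.026) [391.1605 306.8929]
0.046 (0.042, -0.026) [232.7218 339.4104]
q [-0.0138  0.2    -0.3506  1.0201 -0.      0.045 ] pos [ 0.5319 -0.0074  0.0524] psi 3.0827754758314563 w 0.03868509355699996 grip 80.77608346939087 t 16.4
shift cm [-0.0599  0.0199  0.0363] turn [-0.      0.0001 -0.0002]
```

View pics/g6.png

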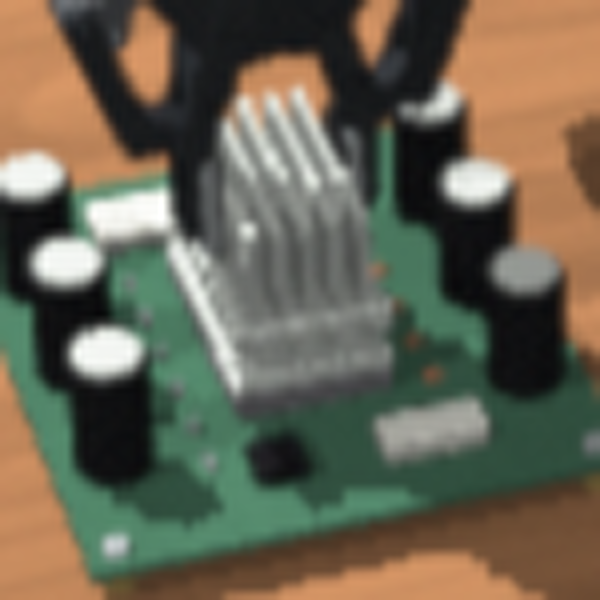

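The heat sink hovers square above the module with a gap visible: base corner (390,322) against module corner (392,350), within about 2 mm of the prediction. Handing in.

```bash
python3 -c "
from station import ctrl
print(ctrl.job_done())"
```

```text
the job is handed in; nothing more can be done
None
```

The job is handed in, but the hand-in returned no verdict: the screwdriver lies released in the tray's wide bay with its handle at the same end as the others, and the gripper is still holding the heat sink level about 10 mm above the module, centred to within about 2 mm by the last camera check.

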